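Lock a clean cartridge into the bench dust filter

TASK

Fit the clean white filter cartridge into the dust filter's housing: find the collar's two slots with its lugs, push it down against the spring, turn it a quarter turn clockwise (seen from above) until it clicks home, then let go so that it stays locked and upright. Leave the used brown cartridge and everything else on the bench where it is.

Things in the scene. Friction and masses are not known exactly. Their poses are not given: they have to be found in the camera images.
- clean_cartridge: Clean filter cartridge: white, loose, upright on the bench, 74 mm tall, about 140 to 280 g. Origin: centre of its underside (foot), z up. Round body 44 mm in diameter, foot bevelled to 36 mm, 0 to 36 mm high; white cover disc 60 mm in diameter at 36 to 40 mm, with small black marks above the lugs; blue wing grip on top.
- wing (a point): Centre of the clean cartridge's blue upright wing grip, on its axis, 57 mm above the foot. The wing is 50 mm long along the cartridge's x, 12 mm thick along y, and stands from 40 to 74 mm above the foot: flat sides to pinch and twist from above. Axes as the cartridge's.
- lug (a point): Tip of one of the clean cartridge's two steel bayonet lugs. They stick out along its +x and -x to 30 mm from the axis, each 10 mm wide, 10 to 17 mm above the foot. Half a turn makes no difference to the fit. Axes as the cartridge's.
- used_cartridge: The used cartridge, same shape and size as the clean one but dirty brown with a dark grey-blue grip, standing loose nearby. To be left alone. Origin: centre of its underside, z up.
- housing: Bench dust filter housing, fixed: red base box 130 x 130 x 40 mm with a grey canister 100 mm in diameter on it, open at the top, rim 100 mm above the bench. Origin: centre of its underside, z up. Its -x side carries a green and a black switch and a white index stroke on top, its +x side a black outlet stub 24 mm long.
- rim (a point): Centre of the housing's mouth at rim height. An aluminium collar, flush with the rim, has a 49 mm bore and two opposite slots, 14 mm wide, out to 34 mm from the axis. The slots' direction is not measured and changes each time: within 0.5 rad either side of the housing's x axis (this point's axes). See it or feel for it.
- touch_level (a point): Point on the housing axis, 10 mm below the rim: the foot's level while the lugs rest on top of the collar. With the lugs over the slots the cartridge sinks past it; 4 mm lower the foot meets the spring plate, and let go there it stays, standing upright on the spring, lugs in the slots but unlocked.
- turn_level (a point): Point on the housing axis, 29 mm below the rim: with the foot at or below this (bottom at 34 mm) the lugs clear the ridge under the collar and the cartridge turns, only clockwise seen from above, a quarter turn (1.57 rad) from the slots to the pockets; the stop is about 0.07 rad further.
- locked_level (a point): Point on the housing axis, 25 mm below the rim: the foot's level when locked. After the quarter turn the spring lifts the lugs 4 mm into pockets under the collar (the click); it cannot turn back unless pressed down. Slots and pockets leave the lugs 2 mm of play sideways each way (0.07 rad).
- spring_plate (a joint): Travel (m) down of the sprung plate in the housing: 0 free (14 mm below the rim), 0.011 with a cartridge locked, 0.015 when the lugs clear the ridge, 0.020 bottomed. The spring pushes up with about 4 N at 0, 8 N at 0.011, 10 N at 0.015 and 12 N at 0.020.
- solvent_tin: Bystander: blue and yellow tin, 55 x 85 x 114 mm, loose; origin under its centre.
- jar: Bystander: amber glass jar with blue cap, 68 mm across, 85 mm tall, loose; origin under its centre.
- tape_roll: Bystander: yellow ring-shaped roll, 90 mm across, 25 mm tall, lying loose; origin under its centre.
- screwdriver: Bystander: screwdriver lying loose, about 200 mm long along its x; origin near its middle.
- pipe_tee: Bystander: white plastic pipe tee, 70 x 54 x 32 mm, lying loose; origin under its run's middle.
- stick_cup: Bystander: clear plastic cup, 76 mm across, 90 mm tall, loose; origin under its centre.
- small_bottle: Bystander: grey bottle with red cap, 44 mm across, 110 mm tall, loose; origin under its centre.
Things that resemble listed ones, but are neither listed nor needed, are in the scene too. There is more than one size of the housing; the job needs the middle-sized.

How it is judged:
By the outcome, as a careful person would: the job done as asked, in the order asked, and still so for the second after the job is handed in, with the robot touching nothing.
It also fails if it takes over 64 s, if anything falls off the work surface, if the arm or the gripper's body presses on something with over 40 N, if the wrist force passes 120 N, or if a joint passes its speed limit or range.

ROBOT

A 6-joint arm with a two-finger parallel gripper is mounted at the origin on the work surface. World frame = base frame: x ahead of the robot, y to its left, z up, the work surface at z = 0. Lengths are in m, angles in rad, forces in N, time in s.
With the tool pointing down it reaches from about 0.35 to 0.775 m from the base axis. Payload 7.3 kg.
Tool frame: the origin (TCP) lies at the very end of the fingers, on their centre line; the grasp point (between the pads) lies 19 mm behind it; z points along the fingers, y is the direction in which the jaws open and shut (so a half turn about z gives the same grasp; the last joint's range is limited). The gripper opens to 92 mm and grips with 3 to 60 N. Pads are 19 mm wide; open, the fingers measure 130 mm over their backs; the gripper's body (75 mm by 190 mm) begins 47 mm behind the grasp point.
Start: joints at [-1.384, 0.342, 1.524, -0, 1.275, -0.146], TCP at [0.172, -0.496, 0.227] pointing down, gripper open.
Joint ranges: [-2.53, 2.53], [-0.77, 2.02], [0.04, 2.7], [-1, 4.14], [0.28, 2.66], [-3.11, 3.11]. Speed limits (rad/s): [2.57, 2.57, 3.14, 3.14, 3.14, 3.14].

INTERFACE

Orientations are given as [roll, pitch, yaw] about the fixed x, y, z axes, in that order (R = Rz(yaw) Ry(pitch) Rx(roll)).
In Python, from cell import robot gives the robot as it stands.
- The arm moves only by the tool apply_moves, never from a script. Its argument "plan" is a list of rows, each an object of numbers: "tx", "ty", "tz": the shift along the tool's x, y, z in m; "yaw": the turn about the tool's z in rad; "grip": the opening, from -1 (shut) to 1 (fully open), so that 0 is half open. In form: [{"tx": .., "ty": .., "tz": .., "yaw": .., "grip": ..}, ...]. A call has 1 to 8 rows; each row is the pose to reach, as a shift and turn from the pose commanded when the call began, along the tool's axes at that moment; what a row does not reach only later rows make up. A row lasts 1/8 s, in which the tool goes at most 62.5 mm and 10.7 degrees, less where a joint would pass 70% of its speed; a pose out of reach is approached as far as the arm can. A call with a gripper value outside its range is refused whole. The fingers move at their own pace and stop on an object; "force" is the grip in N (left out, the last holds). Time passes only in rows, so rows that repeat a pose let the fingers close. It gives the time, the measured TCP pose, the force and the opening at its end, in the units of the state.
- robot.observe(): the state, without advancing time (a new reading comes with each control period).
- robot.read_camera(name): name is "scene" or "top" or "wrist"; returns (picture, depth): 400x640x3 uint8, red, green, blue; 400x640 float32, m along the optical axis (not along the pixel's ray), 0 where there is no reading.
- robot.get_calibration(name): a dict with "camera_matrix" (3x3 intrinsics, pixels), "R" (3x3) and "t" (3): a world point X has camera coordinates R X + t. Camera axes: x right, y down, z forward; pixel columns grow to the right and rows downward; lengths in m; the calibration is good to about 2 mm. A picture is of the moment at which its call begins: read the wrist's pose just before it. get_calibration takes no time and is no camera call; for the wrist camera it gives the pose at the moment of the call.
- robot.hand_in(): hands the job in, once; it reports no verdict.
Trained networks look in the newest picture that a camera, given by its name, has taken for a name from the list of things; names that differ only in an ending like _2 or _b are one class to them, and where a whole thing is asked for, a point or a joint stands for the part that bears it (a point fixed in the world has none). Each returns a list of dicts, best first, with "confidence" (0 to 1); they miss things now and then, are a little off and sometimes report something else, mostly with a low value. They report only what shows in the picture. A call takes as long as a camera call. They do not tell look-alikes from the thing itself.
- robot.outline_of(label, camera): "region" (400x640 bool, what is visible of it) and "pixel" ([row, column] in pixels, amid what is visible of it).
- robot.tip_of(label, camera): "pixel" ([row, column] in pixels: a listed point, or the origin of a listed thing).
The state is a dict: "time": time; "qpos": joint angles; "qvel": joint speeds; "joint_efforts": joint torques, N m; "tool_pos": TCP position; "tool_rot": TCP orientation; "contact_force": force on the tool from outside, world axes, zero at the start; "torque": the same for the moment, N m; "opening": finger opening in m.
Only numpy, scipy, OpenCV 4.12 (cv2) and the standard library are available. Lean on these libraries where they do the work, as an engineer would, in place of code of your own. Each camera call takes 0.05 s, during which the arm holds its last target.

## Working session

There is one attempt and no reset: what is moved stays moved. The work goes in short steps, Python scripts to look and compute and a tool call to move; the robot and the scene stay as the last step left them, time stands still between calls to the robot, and variables do not carry over. Pictures are saved under pics/ and viewed, and the job is handed in when it is done.

Besides the shell and the picture viewer there is one more tool, called after "Call:" by a JSON object that holds its "method" and its "body", one argument or row to a line. apply_moves: Moves the arm, as the interface text tells. Its arguments: {"type":"object","properties":{"plan":{"type":"array","items":{"type":"object","properties":{"tx":{"type":"number"},"ty":{"type":"number"},"tz":{"type":"number"},"yaw":{"type":"number"},"grip":{"type":"number"}}}},"force":{"type":"number"}},"required":["plan"]}

```bash
ls; mkdir -p pics; cat > h.py <<'E'
import numpy as np, cv2
from cell import robot
def snap(cam,name):
    p,d=robot.read_camera(cam); cv2.imwrite(f'pics/{name}.png',p[:,:,::-1]); np.save(f'pics/{name}_d.npy',d); 
    c=robot.get_calibration(cam); np.savez(f'pics/{name}_c.npz',**{k:np.array(v) for k,v in c.items()}); return p,d,c
def w(c,r,col,z):
    K=np.array(c['camera_matrix']);R=np.array(c['R']);t=np.array(c['t'])
    return R.T@(np.linalg.inv(K)@np.array([col,r,1])*z-t)
def onplane(c,r,col,Z):
    K=np.array(c['camera_matrix']);R=np.array(c['R']);t=np.array(c['t'])
    o=-R.T@t; d=R.T@(np.linalg.inv(K)@np.array([col,r,1])); return o+d*(Z-o[2])/d[2]
def cloud(c,d):
    K=np.array(c['camera_matrix']);R=np.array(c['R']);t=np.array(c['t'])
    v,u=np.indices(d.shape); P=np.stack([(u-K[0,2])/K[0,0]*d,(v-K[1,2])/K[1,1]*d,d],-1); return (P-t)@R
E
python3 - <<'E'
from h import *
for c in('scene','top','wrist'):
    p,d,k=snap(c,c+'0'); print(c,k)
print(robot.observe())
E
```

```text
pics
scene {'camera_matrix': array([[450.50456265,   0.        , 315.60195348],
       [  0.        , 450.50456265, 204.06552686],
       [  0.        ,   0.        ,   1.        ]]), 'R': array([[-0.38580228,  0.9225545 , -0.00705675],
       [ 0.80755158,  0.33399093, -0.48611778],
       [-0.44611326, -0.19324404, -0.87386481]]), 't': array([ 0.21526851, -0.42407625,  1.58121626])}
top {'camera_matrix': array([[376.56397545,   0.        , 315.00785787],
       [  0.        , 376.56397545, 195.97458953],
       [  0.        ,   0.        ,   1.        ]]), 'R': array([[ 0.08756803, -0.99614289, -0.0055847 ],
       [-0.97450843, -0.08450105, -0.20782898],
       [ 0.20655545,  0.02364152, -0.97814924]]), 't': array([-0.0474338 ,  0.570755  ,  0.78663191])}
wrist {'camera_matrix': array([[299.59924839,   0.        , 320.49418389],
       [  0.        , 299.59924839, 202.14373479],
       [  0.        ,   0.        ,   1.        ]]), 'R': array([[ 0.3257241 , -0.94546433, -0.00100461],
       [-0.91140812, -0.31427358,  0.26564517],
       [-0.25147376, -0.08561142, -0.96407035]]), 't': array([-0.52349724, -0.03325194,  0.38940238])}
{'time': 0.15, 'qpos': array([-1.38402391e+00,  3.42538457e-01,  1.52480680e+00,  2.21476778e-05,
        1.27544084e+00, -1.45987418e-01]), 'qvel': array([ 0.00148473, -0.00378168, -0.0027222 , -0.00092556, -0.00162837,
        0.00121753]), 'joint_efforts': array([ 8.15633448e-04, -4.31469977e+01, -2.44354534e+01,  7.17392215e-02,
        5.38496068e-02, -8.78628975e-05]), 'tool_pos': array([ 0.17146596, -0.49586941,  0.22621399]), 'tool_rot': array([-3.14041499e+00, -1.94564906e-04,  3.32753256e-01]), 'contact_force': array([1.08393736, 0.08090044, 0.14245038]), 'torque': array([ 0.01025122,  0.00882372, -0.01763441]), 'opening': 0.09164233799252741}
```

View pics/scene0.png

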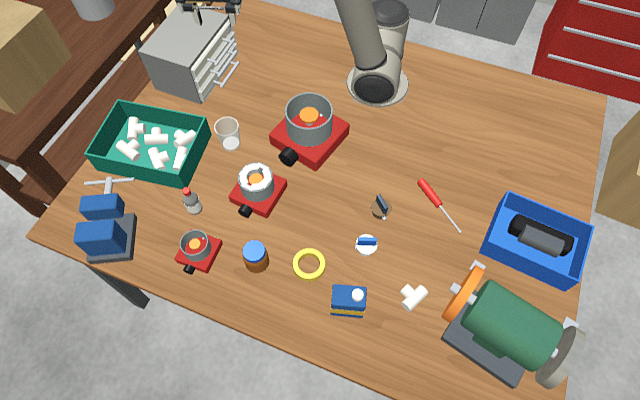

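View pics/top0.png

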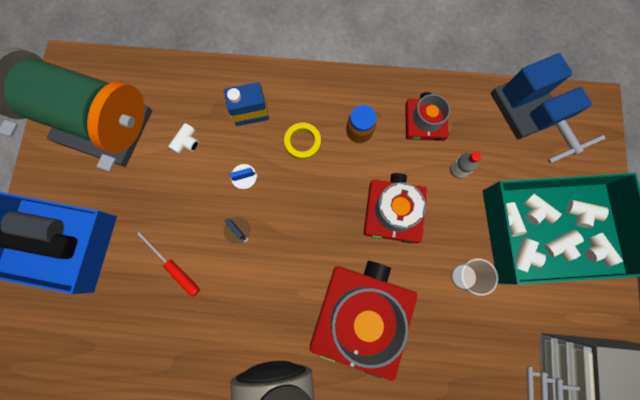

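View pics/wrist0.png

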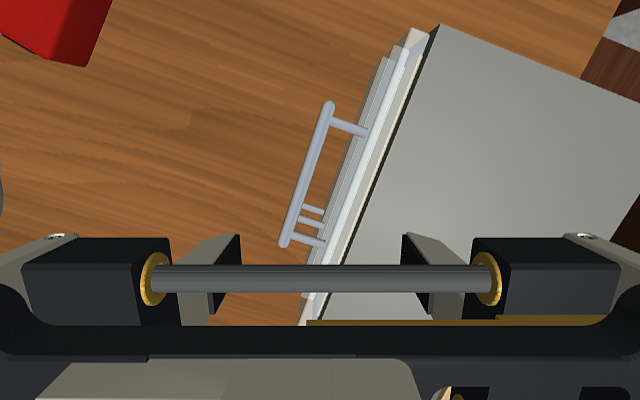

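The top view shows the clean cartridge at about (row 176, col 243) and the used one at (230, 236). The middle housing, which has the aluminium collar, is at (206, 401).

```bash
python3 - <<'E'
from h import *
d=np.load('pics/top0_d.npy');c=dict(np.load('pics/top0_c.npz'))
p=cv2.imread('pics/top0.png');P=cloud(c,d)
# cartridge cover: white
reg=np.zeros(d.shape,bool);reg[155:200,220:265]=1
hsv=cv2.cvtColor(p,cv2.COLOR_BGR2HSV)
m=reg&(P[...,2]>0.03)
q=P[m];print('cart',q[:,2].min(),q[:,2].max(),len(q))
disc=q[(q[:,2]<0.046)&(q[:,2]>0.035)]
(x,y),r=cv2.minEnclosingCircle((disc[:,:2]*1000).astype(np.float32));print('disc',x,y,r)
wing=q[q[:,2]>0.066];print(len(wing))
print(cv2.minAreaRect((wing[:,:2]*1000).astype(np.float32)), np.median(wing[:,2]))
b=reg&(hsv[...,0]>95)&(hsv[...,0]<130)&(hsv[...,1]>120)
v,u=np.nonzero(b)
ww=np.array([onplane(c,a,e,0.074)[:2]*1000 for a,e in zip(v,u)],np.float32);print('blue',cv2.minAreaRect(ww))
# housing
reg[:]=0;reg[165:250,355:435]=1
m=reg&(P[...,2]>0.09)&(P[...,2]<.106);q=P[m]
(x,y),r=cv2.minEnclosingCircle((q[:,:2]*1000).astype(np.float32));print('rim',x,y,r,np.median(q[:,2]),len(q))
for n in ('rim','touch_level','wing','lug','housing'):
    for o in robot.tip_of(n,'top')[:4]:
        z={'rim':.1,'touch_level':.09,'wing':.057,'lug':.013,'housing':0}[n]
        print(n,o['pixel'],round(o['confidence'],2),onplane(c,*o['pixel'],z))
cv2.imwrite('pics/hz.png',cv2.resize(p[165:250,355:445],None,fx=6,fy=6,interpolation=cv2.INTER_CUBIC))
cv2.imwrite('pics/cz.png',cv2.resize(p[150:260,200:290],None,fx=5,fy=5,interpolation=cv2.INTER_CUBIC))
E
```

```text
cart 0.03635079340545908 0.8877979292024513 508
disc 610.7404174804688 173.1524200439453 30.42984962463379
143
((517.8182373046875, 74.2499008178711), (298.5157775878906, 46.81929016113281), 46.36362838745117) 0.07433641047702313
blue ((606.1303100585938, 170.6580810546875), (18.473628997802734, 50.68090057373047), 20.833518981933594)
rim 562.2999267578125 -185.06582641601562 50.14189910888672 0.10021786096648969 1286
rim [107.5, 431.7] 0.96 [ 0.78934641 -0.24201147  0.1       ]
rim [204.7, 402.4] 0.9 [ 0.56139499 -0.18530075  0.1       ]
rim [327.6, 367.0] 0.74 [ 0.30648759 -0.12507354  0.1       ]
rim [262.5, 169.6] 0.42 [0.39832791 0.28838666 0.1       ]
touch_level [110.5, 437.0] 0.81 [ 0.78799243 -0.25700451  0.09      ]
touch_level [326.3, 370.7] 0.78 [ 0.30847637 -0.13371512  0.09      ]
touch_level [203.7, 402.4] 0.55 [ 0.56566235 -0.18734252  0.09      ]
touch_level [264.4, 171.4] 0.35 [0.39479312 0.28785959 0.09      ]
wing [175.0, 241.8] 0.78 [0.60767483 0.17341878 0.057     ]
lug [176.6, 255.2] 0.92 [0.6176115  0.15090418 0.013     ]
housing [119.8, 422.2] 0.79 [ 0.80368176 -0.24752209  0.        ]
housing [321.6, 359.7] 0.59 [ 0.30626515 -0.12161132  0.        ]
housing [211.5, 394.5] 0.56 [ 0.56400767 -0.18848077  0.        ]
```

View pics/hz.png

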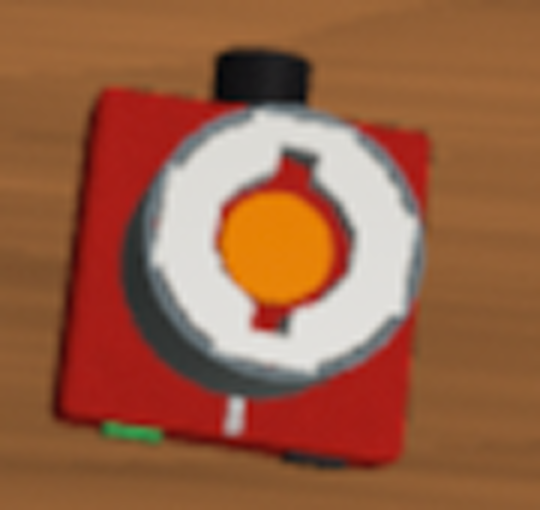

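View pics/cz.png

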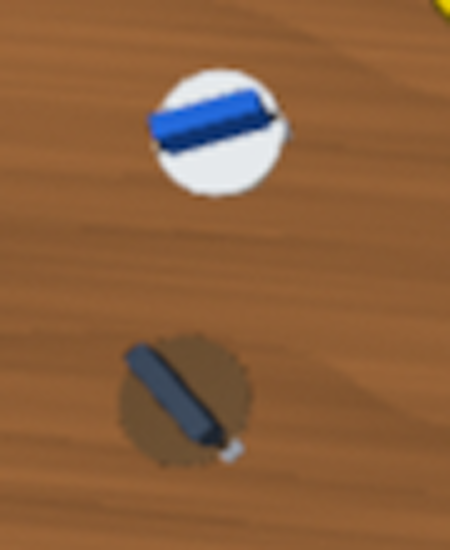

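```bash
cat >> h.py <<'E'
def rel(cmd,tgt):
    # cmd/tgt: x,y,z,yaw (tool yaw in world, roll=pi) -> tx,ty,tz,yaw
    a=cmd[3]; d=np.array(tgt[:3])-np.array(cmd[:3])
    X=np.array([np.cos(a),np.sin(a)]);Y=np.array([np.sin(a),-np.cos(a)])
    return np.round([d[:2]@X,d[:2]@Y,-d[2],-(tgt[3]-a)],4)
E
python3 - <<'E'
from h import *
c=dict(np.load('pics/top0_c.npz'))
def ang(a,b,z):
    A,B=onplane(c,*a,z),onplane(c,*b,z); return np.arctan2(*(A-B)[1::-1]),(A+B)/2
print('slot',ang((165+155/6,355+300/6),(165+322/6,355+270/6),.1))
print('wing',ang((150+129/5,200+158/5),(150+105/5,200+263/5),.074))
print('wing top quad',[onplane(c,150+y/5,200+x/5,.074) for x,y in((150,117),(255,91),(266,112),(158,138))])
cw=robot.get_calibration('wrist');print('cam',-cw['R'].T@cw['t'], cw['R'][2])
R=cw['R'];t=cw['t']; 
# where optical axis hits z=.1 relative to tcp
print(onplane(cw,200,320,.1), onplane(cw,120,320,.1))
a=0.333
print(rel((.172,-.496,.227,a),(.50,-.18,.25,a)))
E
```

```text
slot (np.float64(-0.13328696828120784), array([ 0.56154253, -0.18554832,  0.1       ]))
wing (np.float64(1.8913286205250057), array([0.60713033, 0.16928597, 0.074     ]))
wing top quad [array([0.6047858 , 0.19635769, 0.074     ]), array([0.62085328, 0.15091365, 0.074     ]), array([0.61156796, 0.14479549, 0.074     ]), array([0.59544849, 0.19148321, 0.074     ])]
cam [ 0.23815319 -0.47215805  0.38412904] [-0.25129524 -0.0865463  -0.96403342]
[ 0.16599523 -0.49649592  0.1       ] [ 0.23762427 -0.47185404  0.1       ]
[ 0.4133 -0.1914 -0.023  -0.    ]
```

```bash
python3 - <<'E'
from h import *
print(rel((.172,-.496,.227,.333),(.494,-.2085,.17,.333)))
E
```

```text
[ 0.3983 -0.1665  0.057  -0.    ]
```

Call:
{"method": "apply_moves", "body": {
  "plan": [
    {"tx": 0.05, "ty": -0.02, "tz": -0.02},
    {"tx": 0.105, "ty": -0.044, "tz": -0.02},
    {"tx": 0.16, "ty": -0.067, "tz": -0.02},
    {"tx": 0.215, "ty": -0.09, "tz": -0.02},
    {"tx": 0.27, "ty": -0.113, "tz": -0.02},
    {"tx": 0.325, "ty": -0.136, "tz": 0.0},
    {"tx": 0.37, "ty": -0.155, "tz": 0.03},
    {"tx": 0.398, "ty": -0.166, "tz": 0.057}
  ]
}}

```text
schema error: expected keys tx, ty, tz, yaw, grip
```

```bash
python3 - <<'E'
from h import *
o=robot.observe();print(o['tool_pos'],o['tool_rot'],o['qvel'].round(3))
snap('wrist','w1'); print(robot.observe()['tool_pos'])
snap('wrist','w2'); print(robot.observe()['tool_pos'])
E
```

```text
[ 0.17153845 -0.49614121  0.226617  ] [-3.14139757e+00 -3.11353345e-05  3.32849273e-01] [ 0.001 -0.001 -0.003  0.001  0.002  0.001]
[ 0.1715178  -0.49616082  0.22668945]
[ 0.17154608 -0.49619095  0.22671558]
```

View pics/w2.png

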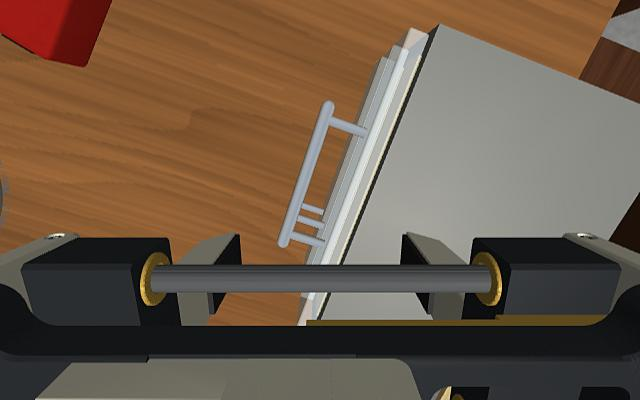

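The move was refused because every key is required. I'll resend it complete.

Call:
{"method": "apply_moves", "body": {
  "plan": [
    {"tx": 0.05, "ty": -0.02, "tz": -0.02, "yaw": 0, "grip": 1},
    {"tx": 0.105, "ty": -0.044, "tz": -0.02, "yaw": 0, "grip": 1},
    {"tx": 0.16, "ty": -0.067, "tz": -0.02, "yaw": 0, "grip": 1},
    {"tx": 0.215, "ty": -0.09, "tz": -0.02, "yaw": 0, "grip": 1},
    {"tx": 0.27, "ty": -0.113, "tz": -0.02, "yaw": 0, "grip": 1},
    {"tx": 0.325, "ty": -0.136, "tz": 0.0, "yaw": 0, "grip": 1},
    {"tx": 0.37, "ty": -0.155, "tz": 0.03, "yaw": 0, "grip": 1},
    {"tx": 0.398, "ty": -0.166, "tz": 0.057, "yaw": 0, "grip": 1}
  ]
}}

```text
time: 1.5
tool_pos: [0.4949, -0.2074, 0.1689]
tool_rot: [3.141, -0.0, 0.335]
contact_force: [-0.9, -0.8, 0.2]
opening: 0.0918
```

```bash
python3 - <<'E'
from h import *
o=robot.observe();print(o['time'],o['tool_pos'],o['tool_rot'],o['qvel'].round(3))
snap('wrist','w1'); print(robot.observe()['tool_pos'])
snap('wrist','w2'); print(robot.observe()['tool_pos'])
E
```

```text
1.5 [ 0.49491541 -0.20735697  0.1688838 ] [ 3.14132012e+00 -4.07857427e-04  3.34861148e-01] [ 0.415  0.394  0.029 -0.01  -0.422  0.423]
[ 0.49505238 -0.20479375  0.16527232]
[ 0.49372067 -0.20630365  0.16671057]
```

View pics/w2.png

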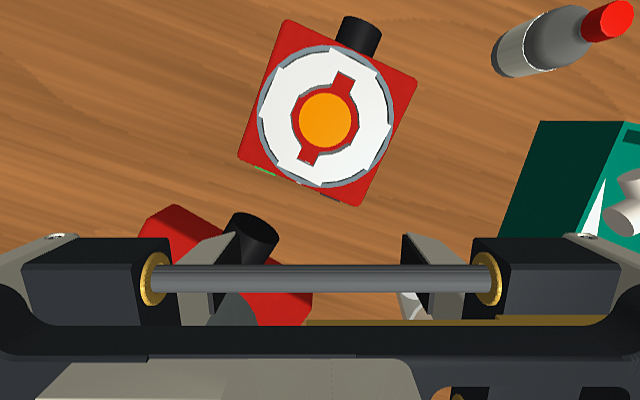

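```bash
cat > slot.py <<'E'
from h import *
import sys
o=robot.observe()['tool_pos'];p,d,c=snap('wrist',sys.argv[1]);print(o,robot.observe()['tool_pos'])
P=cloud(c,d)
m=(np.abs(P[...,2]-.1)<.004)&(p.min(2)>150)&(np.hypot(P[...,0]-.562,P[...,1]+.185)<.055)
v,u=np.nonzero(m)
# resample to plane image 0.25mm
N=600
g=np.stack(np.meshgrid((np.arange(N)-N/2)*2.5e-4+.562,(np.arange(N)-N/2)*2.5e-4-.185),-1)
W=np.concatenate([g,np.full((N,N,1),.1)],-1)
q=W@c['R'].T+c['t'];q=q@c['camera_matrix'].T;q=(q[...,:2]/q[...,2:]).astype(np.float32)
im=cv2.remap(p,q[...,0],q[...,1],cv2.INTER_LINEAR)
cv2.imwrite('pics/'+sys.argv[1]+'_r.png',im[:,:,::-1])
w=(im.min(2)>140).astype(np.uint8)
cs,h=cv2.findContours(w,cv2.RETR_CCOMP,cv2.CHAIN_APPROX_NONE)
i=max(range(len(cs)),key=lambda k:cv2.contourArea(cs[k]) if h[0][k][3]<0 else 0)
hole=max([cs[k] for k in range(len(cs)) if h[0][k][3]==i],key=cv2.contourArea)[:,0]*2.5e-4+[.562-.075,-.185-.075]
out=cs[i][:,0]*2.5e-4+[.562-.075,-.185-.075]
(x,y),(a,b),_=cv2.fitEllipse((out*1e3).astype(np.float32));print('outer',x,y,a,b)
C=np.array([x,y])/1e3
# bore circle fit on the hole points w/o slots
for _ in range(5):
    r=np.hypot(*(hole-C).T);s=hole[(r<.0275)&(r>.021)]
    A=np.c_[2*s,np.ones(len(s))];sol=np.linalg.lstsq(A,(s**2).sum(1),rcond=None)[0];C=sol[:2]
print('bore',C,np.sqrt(sol[2]+C@C))
r=np.hypot(*(hole-C).T);s=hole[r>.028];th=np.arctan2(*(s-C).T[::-1])
print('slot ang',np.angle(np.exp(2j*th).mean())/2, 'radius',r.max())
for sg in(1,-1):
    k=np.cos(th)*sg>0; print(sg,s[k].mean(0),(np.arctan2(*((s[k]-C)*sg).T[::-1])).mean(),(np.arctan2(*((s[k]-C)*sg).T[::-1])).min(),(np.arctan2(*((s[k]-C)*sg).T[::-1])).max())
E
python3 slot.py w3
```

```text
[ 0.49372067 -0.20630365  0.16671057] [ 0.49341278 -0.20790482  0.16831559]
outer 561.6432495117188 -185.16696166992188 91.31889343261719 91.79035949707031
bore [ 0.56165422 -0.18519861] 0.024851853838254417
slot ang -0.12611168278092577 radius 0.034737042348159324
1 [ 0.59361682 -0.18926636] -0.12654212969667392 -0.37597493608009946 0.13205201048710494
-1 [ 0.52977381 -0.18117143] -0.12570818169442788 -0.3800753199960551 0.12658997923433551
```

View pics/w3_r.png

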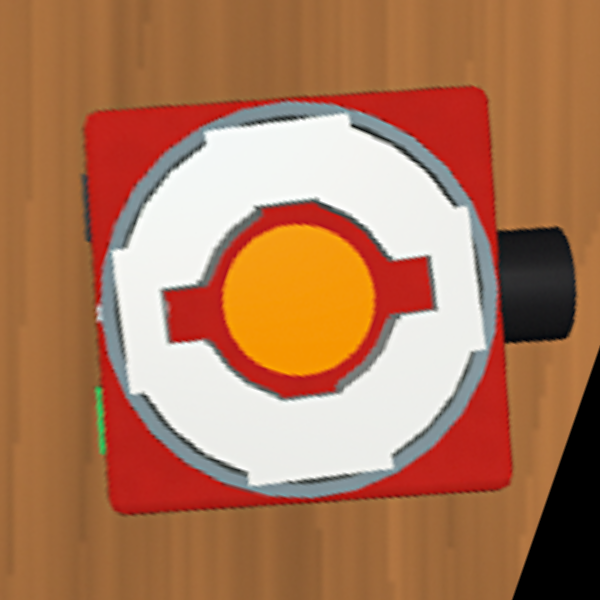

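```bash
python3 - <<'E'
from h import *
print(rel((.494,-.2085,.17,.333),(.632,.103,.17,.333+1.572)))
E
```

```text
[ 0.2322 -0.2493 -0.     -1.572 ]
```

Call:
{"method": "apply_moves", "body": {
  "plan": [
    {"tx": 0.02, "ty": -0.021, "tz": -0.02, "yaw": -0.18, "grip": 0},
    {"tx": 0.05, "ty": -0.054, "tz": -0.03, "yaw": -0.36, "grip": 0},
    {"tx": 0.08, "ty": -0.086, "tz": -0.03, "yaw": -0.54, "grip": 0},
    {"tx": 0.11, "ty": -0.118, "tz": -0.03, "yaw": -0.72, "grip": 0},
    {"tx": 0.14, "ty": -0.15, "tz": -0.03, "yaw": -0.9, "grip": 0},
    {"tx": 0.17, "ty": -0.183, "tz": -0.03, "yaw": -1.08, "grip": 0},
    {"tx": 0.2, "ty": -0.215, "tz": -0.02, "yaw": -1.26, "grip": 0},
    {"tx": 0.232, "ty": -0.249, "tz": 0, "yaw": -1.44, "grip": 0}
  ]
}}

```text
time: 2.65
tool_pos: [0.633, 0.1015, 0.1719]
tool_rot: [3.137, 0.001, 1.777]
contact_force: [0.7, -0.5, -0.9]
opening: 0.0458
```

Call:
{"method": "apply_moves", "body": {
  "plan": [
    {"tx": 0, "ty": 0, "tz": 0, "yaw": -0.132, "grip": 0},
    {"tx": 0, "ty": 0, "tz": 0, "yaw": -0.132, "grip": 0},
    {"tx": 0, "ty": 0, "tz": 0, "yaw": -0.132, "grip": 0}
  ]
}}

```text
time: 3.02
tool_pos: [0.6317, 0.1005, 0.1708]
tool_rot: [3.14, 0.001, 1.901]
contact_force: [0.2, 0.3, -0.2]
opening: 0.0458
```

```bash
cat > wing.py <<'E'
from h import *
import sys
o=robot.observe();print(o['time'],o['tool_pos'],o['tool_rot'],o['opening'])
p,d,c=snap('wrist',sys.argv[1]);print(robot.observe()['tool_pos'])
N=480;cx,cy=.608,.171
g=np.stack(np.meshgrid((np.arange(N)-N/2)*2.5e-4+cx,(np.arange(N)-N/2)*2.5e-4+cy),-1)
def rect(z):
    W=np.concatenate([g,np.full((N,N,1),z)],-1)
    q=W@c['R'].T+c['t'];q=q@c['camera_matrix'].T;q=(q[...,:2]/q[...,2:]).astype(np.float32)
    return cv2.remap(p,q[...,0],q[...,1],cv2.INTER_LINEAR)
im=rect(.074);cv2.imwrite('pics/'+sys.argv[1]+'_r.png',im[:,:,::-1])
h=cv2.cvtColor(im,cv2.COLOR_RGB2HSV);b=((h[...,0]>100)&(h[...,0]<125)&(h[...,1]>120)&(h[...,2]>150)).astype(np.uint8)
b[np.hypot(*(g-[cx,cy]).transpose(2,0,1))>.035]=0
n,l,s,_=cv2.connectedComponentsWithStats(b);k=1+s[1:,4].argmax();v,u=np.nonzero(l==k)
R=cv2.minAreaRect(np.c_[u,v].astype(np.float32));B=cv2.boxPoints(R)*2.5e-4+[cx-.06,cy-.06]
print('wing centre',B.mean(0),'dims',np.array(R[1])*.25)
e=[B[1]-B[0],B[2]-B[1]];e=max(e,key=np.linalg.norm);print('ang',np.arctan2(e[1],e[0])%np.pi)
im=rect(.040);w=((im.min(2)>150)).astype(np.uint8);w[np.hypot(*(g-[cx,cy]).transpose(2,0,1))>.04]=0
v,u=np.nonzero(w);x=cv2.minEnclosingCircle((np.c_[u,v]*.25).astype(np.float32));print('disc',x[0][0]/1e3+cx-.06,x[0][1]/1e3+cy-.06,x[1])
E
python3 wing.py w4
```

```text
3.025 [0.6317197  0.10054812 0.170832  ] [3.14015367e+00 7.07091427e-04 1.90070855e+00] 0.045807321270965776
[0.63166767 0.10062955 0.1707256 ]
wing centre [0.61043971 0.17460338] dims [11.84125996 49.34544373]
ang 1.9388456900666458
disc 0.6105116233825683 0.17476315689086916 30.060544967651367
```

View pics/w4.png

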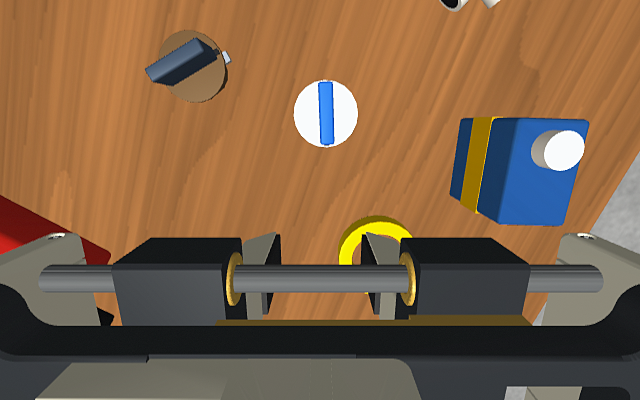

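View pics/w4_r.png

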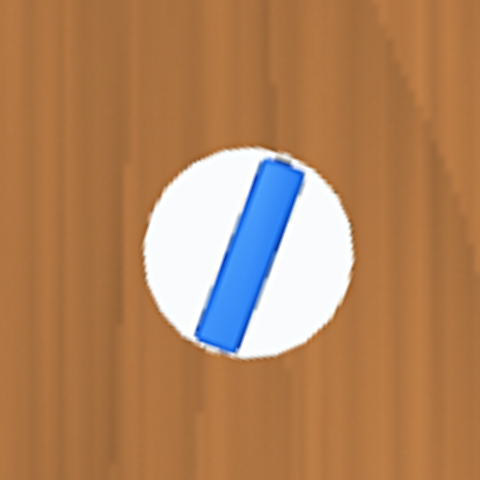

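```bash
python3 - <<'E'
from h import *
o=robot.observe();print(o['tool_pos'],o['tool_rot'])
print(rel((*o['tool_pos'],o['tool_rot'][2]),(.6104,.1746,.045,1.939)))
E
```

```text
[0.63166767 0.10062955 0.1707256 ] [3.14024958e+00 6.44987511e-04 1.90119070e+00]
[ 0.0769  0.0039  0.1257 -0.0378]
```

Call:
{"method": "apply_moves", "body": {
  "plan": [
    {"tx": 0.04, "ty": 0.002, "tz": 0, "yaw": -0.038, "grip": 0},
    {"tx": 0.077, "ty": 0.004, "tz": 0, "yaw": -0.038, "grip": 0},
    {"tx": 0.077, "ty": 0.004, "tz": 0.03, "yaw": -0.038, "grip": 0},
    {"tx": 0.077, "ty": 0.004, "tz": 0.06, "yaw": -0.038, "grip": 0},
    {"tx": 0.077, "ty": 0.004, "tz": 0.06, "yaw": -0.038, "grip": 0},
    {"tx": 0.077, "ty": 0.004, "tz": 0.06, "yaw": -0.038, "grip": 0}
  ]
}}

```text
time: 3.82
tool_pos: [0.6108, 0.1755, 0.1112]
tool_rot: [3.139, 0.001, 1.941]
contact_force: [0.5, -0.6, 0.3]
opening: 0.0456
```

```bash
python3 - <<'E'
from h import *
o=robot.observe();print(o['time'],o['tool_pos'],o['tool_rot'])
print(rel((*o['tool_pos'],o['tool_rot'][2]),(.6104,.1746,.045,1.939)))
E
```

```text
3.825 [0.61084448 0.17547617 0.11122354] [3.13947534e+00 5.37238148e-04 1.94137718e+00]
[-0.0007 -0.0007  0.0662  0.0024]
```

Call:
{"method": "apply_moves", "body": {
  "plan": [
    {"tx": -0.0005, "ty": -0.0005, "tz": 0.035, "yaw": 0, "grip": 0},
    {"tx": -0.0005, "ty": -0.0005, "tz": 0.066, "yaw": 0, "grip": 0},
    {"tx": -0.0005, "ty": -0.0005, "tz": 0.066, "yaw": 0, "grip": 0},
    {"tx": -0.0005, "ty": -0.0005, "tz": 0.066, "yaw": 0, "grip": -0.5},
    {"tx": -0.0005, "ty": -0.0005, "tz": 0.066, "yaw": 0, "grip": -0.8},
    {"tx": -0.0005, "ty": -0.0005, "tz": 0.066, "yaw": 0, "grip": -1},
    {"tx": -0.0005, "ty": -0.0005, "tz": 0.066, "yaw": 0, "grip": -1},
    {"tx": -0.0005, "ty": -0.0005, "tz": 0.066, "yaw": 0, "grip": -1}
  ],
  "force": 10
}}

```text
time: 4.82
tool_pos: [0.61, 0.1753, 0.0442]
tool_rot: [3.141, 0.0, 1.943]
contact_force: [-0.1, -0.5, 3.7]
opening: 0.0118
```

Call:
{"method": "apply_moves", "body": {
  "plan": [
    {"tx": 0, "ty": 0, "tz": 0, "yaw": 0, "grip": -1},
    {"tx": 0, "ty": 0, "tz": 0, "yaw": 0, "grip": -1},
    {"tx": 0, "ty": 0, "tz": 0, "yaw": 0, "grip": -1}
  ],
  "force": 50
}}

```text
time: 5.2
tool_pos: [0.61, 0.1753, 0.0442]
tool_rot: [3.141, 0.0, 1.943]
contact_force: [-0.3, 0.5, 5.1]
opening: 0.0119
```

```bash
python3 - <<'E'
from h import *
o=robot.observe();print(o)
E
```

```text
{'time': 5.2, 'qpos': array([ 1.59212119e-01,  7.18694305e-01,  1.41395528e+00, -1.11764768e-04,
        1.00794737e+00, -2.12742036e-01]), 'qvel': array([-0.0008455 ,  0.00018338,  0.00122716, -0.0005225 ,  0.00033125,
       -0.00214889]), 'joint_efforts': array([-9.19496873e-02, -5.40475309e+01, -1.93930024e+01,  2.69884692e-02,
       -1.25921764e-01,  1.52114004e-03]), 'tool_pos': array([0.60999419, 0.17529567, 0.04423322]), 'tool_rot': array([3.14063937e+00, 3.02683516e-04, 1.94280993e+00]), 'contact_force': array([-0.25267594,  0.54781294,  5.06685286]), 'torque': array([ 0.00288502,  0.00306361, -0.00955733]), 'opening': 0.01186662052283116}
```

```bash
python3 - <<'E'
from h import *
o=robot.observe();print(rel((*o['tool_pos'],o['tool_rot'][2]),(.5609,-.185,.20,np.pi-.126)))
E
```

```text
[-0.3178 -0.1767 -0.1558 -1.0728]
```

Call:
{"method": "apply_moves", "body": {
  "plan": [
    {"tx": 0, "ty": 0, "tz": -0.03, "yaw": 0, "grip": -1},
    {"tx": 0, "ty": 0, "tz": -0.07, "yaw": 0, "grip": -1},
    {"tx": 0, "ty": 0, "tz": -0.115, "yaw": 0, "grip": -1},
    {"tx": 0, "ty": 0, "tz": -0.15, "yaw": 0, "grip": -1},
    {"tx": 0, "ty": 0, "tz": -0.156, "yaw": 0, "grip": -1},
    {"tx": 0, "ty": 0, "tz": -0.156, "yaw": 0, "grip": -1}
  ]
}}

```text
time: 5.95
tool_pos: [0.609, 0.1751, 0.1981]
tool_rot: [-3.139, -0.0, 1.943]
contact_force: [0.2, 0.2, -1.7]
opening: 0.0119
```

Call:
{"method": "apply_moves", "body": {
  "plan": [
    {"tx": -0.03, "ty": -0.017, "tz": 0, "yaw": -0.12, "grip": -1},
    {"tx": -0.075, "ty": -0.042, "tz": 0, "yaw": -0.27, "grip": -1},
    {"tx": -0.12, "ty": -0.067, "tz": 0, "yaw": -0.42, "grip": -1},
    {"tx": -0.165, "ty": -0.092, "tz": 0, "yaw": -0.57, "grip": -1},
    {"tx": -0.21, "ty": -0.117, "tz": 0, "yaw": -0.72, "grip": -1},
    {"tx": -0.255, "ty": -0.142, "tz": 0, "yaw": -0.87, "grip": -1},
    {"tx": -0.295, "ty": -0.164, "tz": 0, "yaw": -1.0, "grip": -1},
    {"tx": -0.318, "ty": -0.177, "tz": 0, "yaw": -1.073, "grip": -1}
  ]
}}

```text
time: 6.95
tool_pos: [0.5587, -0.1873, 0.1969]
tool_rot: [3.141, -0.004, 3.017]
contact_force: [-0.4, 0.1, -1.8]
opening: 0.0117
```

Call:
{"method": "apply_moves", "body": {
  "plan": [
    {"tx": 0, "ty": 0, "tz": 0, "yaw": 0, "grip": -1},
    {"tx": 0, "ty": 0, "tz": 0, "yaw": 0, "grip": -1},
    {"tx": 0, "ty": 0, "tz": 0, "yaw": 0, "grip": -1}
  ]
}}

```text
time: 7.32
tool_pos: [0.5603, -0.1841, 0.1991]
tool_rot: [3.141, -0.001, 3.017]
contact_force: [-0.6, -0.2, -2.3]
opening: 0.0118
```

```bash
python3 - <<'E'
from h import *
o=robot.observe();print(o['time'],o['tool_pos'],o['tool_rot'],o['opening'],o['contact_force'],o['torque'],o['qpos'])
snap('scene','s5');snap('wrist','w5')
p=cv2.imread('pics/s5.png')[130:260,190:330];cv2.imwrite('pics/s5z.png',cv2.resize(p,None,fx=4,fy=4))
o=robot.observe();print(rel((*o['tool_pos'],o['tool_rot'][2]),(.5609,-.185,.20,np.pi-.126)))
E
```

```text
7.325 [ 0.56032124 -0.18411234  0.1990545 ] [ 3.14105200e+00 -1.12264439e-03  3.01662992e+00] 0.011769965942959652 [-0.55140982 -0.21807055 -2.34297765] [ 0.10529937 -0.1613347   0.01494095] [-4.47456775e-01  4.83141708e-01  1.38027896e+00  1.63891455e-04
  1.27940812e+00 -1.89333725e+00]
[-0.0005 -0.0006 -0.0005  0.0013]
```

View pics/s5z.png

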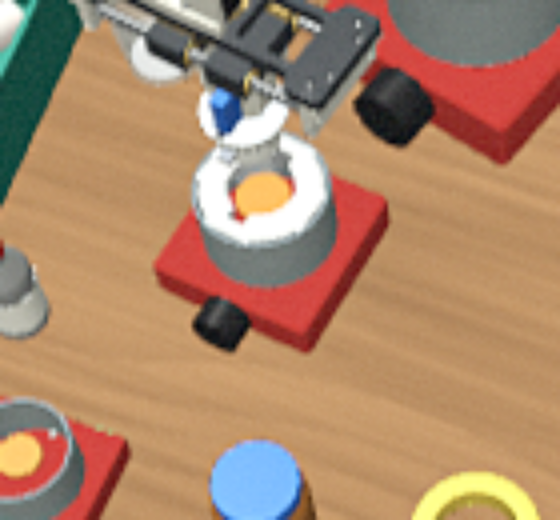

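View pics/w5.png

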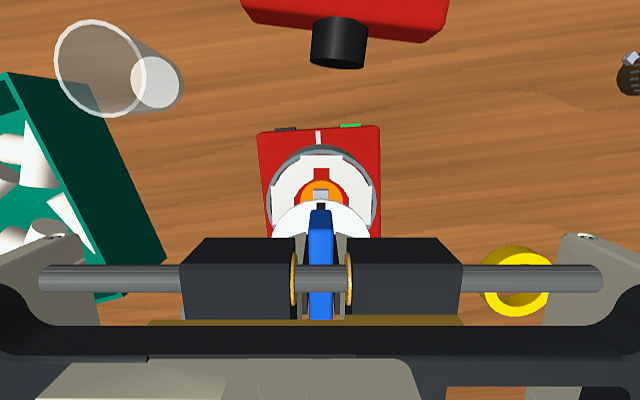

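Call:
{"method": "apply_moves", "body": {
  "plan": [
    {"tx": -0.0005, "ty": -0.0006, "tz": 0.02, "yaw": 0.0, "grip": -1},
    {"tx": -0.0005, "ty": -0.0006, "tz": 0.04, "yaw": 0.0, "grip": -1},
    {"tx": -0.0005, "ty": -0.0006, "tz": 0.05, "yaw": 0.0, "grip": -1},
    {"tx": -0.0005, "ty": -0.0006, "tz": 0.055, "yaw": 0.0, "grip": -1},
    {"tx": -0.0005, "ty": -0.0006, "tz": 0.059, "yaw": 0.0, "grip": -1},
    {"tx": -0.0005, "ty": -0.0006, "tz": 0.062, "yaw": 0.0, "grip": -1},
    {"tx": -0.0005, "ty": -0.0006, "tz": 0.062, "yaw": 0.0, "grip": -1}
  ]
}}

```text
time: 8.3
tool_pos: [0.5608, -0.186, 0.1378]
tool_rot: [-3.141, 0.0, 3.016]
contact_force: [-0.2, 0.4, -2.7]
opening: 0.0116
```

```bash
cat > st.py <<'E'
from h import *
o=robot.observe();print(o['time'],o['tool_pos'].round(4),o['tool_rot'].round(4),'F',o['contact_force'].round(1),'T',o['torque'].round(3),o['opening'])
print('yaw target diff, foot', o['tool_pos'][2]-.0442, rel((*o['tool_pos'],o['tool_rot'][2]),(.5609,-.185,.20,np.pi-.126)))
E
python3 st.py
```

```text
8.3 [ 0.5608 -0.186   0.1378] [-3.1414e+00  2.0000e-04  3.0158e+00] F [-0.2  0.4 -2.7] T [ 0.107 -0.173 -0.011] 0.011646090062321344
yaw target diff, foot 0.09361572614196796 [ 0.      0.001  -0.0622  0.0002]
```

Call:
{"method": "apply_moves", "body": {
  "plan": [
    {"tx": 0, "ty": 0.0007, "tz": 0.002, "yaw": 0.0, "grip": -1},
    {"tx": 0, "ty": 0.0007, "tz": 0.004, "yaw": 0.0, "grip": -1},
    {"tx": 0, "ty": 0.0007, "tz": 0.006, "yaw": 0.0, "grip": -1},
    {"tx": 0, "ty": 0.0007, "tz": 0.007, "yaw": 0.0, "grip": -1},
    {"tx": 0, "ty": 0.0007, "tz": 0.007, "yaw": 0.0, "grip": -1},
    {"tx": 0, "ty": 0.0007, "tz": 0.007, "yaw": 0.0, "grip": -1}
  ]
}}

```text
time: 9.05
tool_pos: [0.5609, -0.1853, 0.1307]
tool_rot: [-3.141, 0.0, 3.016]
contact_force: [0.7, 0.3, -1.8]
opening: 0.0118
```

```bash
python3 st.py
```

```text
9.05 [ 0.5609 -0.1853  0.1307] [-3.1415e+00  1.0000e-04  3.0158e+00] F [ 0.7  0.3 -1.8] T [ 0.082 -0.184 -0.005] 0.011811738118255264
yaw target diff, foot 0.08654538422632745 [ 0.      0.0003 -0.0693  0.0002]
```

The lugs went into the slots with no contact, and the foot is at 86.5 mm. I'll press down against the spring now.

Call:
{"method": "apply_moves", "body": {
  "plan": [
    {"tx": 0, "ty": 0.0003, "tz": 0.003, "yaw": 0.0, "grip": -1},
    {"tx": 0, "ty": 0.0003, "tz": 0.006, "yaw": 0.0, "grip": -1},
    {"tx": 0, "ty": 0.0003, "tz": 0.009, "yaw": 0.0, "grip": -1},
    {"tx": 0, "ty": 0.0003, "tz": 0.012, "yaw": 0.0, "grip": -1},
    {"tx": 0, "ty": 0.0003, "tz": 0.015, "yaw": 0.0, "grip": -1},
    {"tx": 0, "ty": 0.0003, "tz": 0.0175, "yaw": 0.0, "grip": -1},
    {"tx": 0, "ty": 0.0003, "tz": 0.0175, "yaw": 0.0, "grip": -1},
    {"tx": 0, "ty": 0.0003, "tz": 0.0175, "yaw": 0.0, "grip": -1}
  ]
}}

```text
time: 10.05
tool_pos: [0.5612, -0.1853, 0.1141]
tool_rot: [-3.141, 0.001, 3.016]
contact_force: [-3.3, -0.7, 8.5]
opening: 0.0111
```

```bash
python3 st.py
```

```text
10.05 [ 0.5612 -0.1853  0.1141] [-3.1408e+00  1.3000e-03  3.0158e+00] F [-3.3 -0.7  8.5] T [-0.03   0.391 -0.057] 0.011093179988498453
yaw target diff, foot 0.069930530862879 [ 0.0003  0.0003 -0.0859  0.0002]
```

Call:
{"method": "apply_moves", "body": {
  "plan": [
    {"tx": 0.0004, "ty": 0, "tz": 0.0015, "yaw": 0.0, "grip": -1},
    {"tx": 0.0004, "ty": 0, "tz": 0.0015, "yaw": 0.04, "grip": -1},
    {"tx": 0.0004, "ty": 0, "tz": 0.0015, "yaw": 0.12, "grip": -1},
    {"tx": 0.0004, "ty": 0, "tz": 0.0015, "yaw": 0.2, "grip": -1},
    {"tx": 0.0004, "ty": 0, "tz": 0.0015, "yaw": 0.28, "grip": -1},
    {"tx": 0.0004, "ty": 0, "tz": 0.0015, "yaw": 0.36, "grip": -1},
    {"tx": 0.0004, "ty": 0, "tz": 0.0015, "yaw": 0.4, "grip": -1},
    {"tx": 0.0004, "ty": 0, "tz": 0.0015, "yaw": 0.4, "grip": -1}
  ]
}}

```text
time: 11.05
tool_pos: [0.5616, -0.1853, 0.113]
tool_rot: [3.141, 0.003, 2.615]
contact_force: [0.1, -0.3, 8.4]
opening: 0.0117
```

```bash
python3 st.py
```

```text
11.05 [ 0.5616 -0.1853  0.113 ] [3.1411 0.0033 2.6153] F [ 0.1 -0.3  8.4] T [ 0.12  -0.019  0.03 ] 0.011654843411767186
yaw target diff, foot 0.06882021550117638 [ 7.000e-04 -1.000e-04 -8.700e-02 -4.003e-01]
```

Call:
{"method": "apply_moves", "body": {
  "plan": [
    {"tx": 0, "ty": 0.0001, "tz": 0, "yaw": 0.08, "grip": -1},
    {"tx": 0.0001, "ty": 0.0003, "tz": 0, "yaw": 0.2, "grip": -1},
    {"tx": 0.0001, "ty": 0.0004, "tz": 0, "yaw": 0.32, "grip": -1},
    {"tx": 0.0002, "ty": 0.0006, "tz": 0, "yaw": 0.44, "grip": -1},
    {"tx": 0.0002, "ty": 0.0007, "tz": 0, "yaw": 0.56, "grip": -1},
    {"tx": 0.0003, "ty": 0.0009, "tz": 0, "yaw": 0.68, "grip": -1},
    {"tx": 0.0003, "ty": 0.0009, "tz": 0, "yaw": 0.8, "grip": -1},
    {"tx": 0.0003, "ty": 0.0009, "tz": 0, "yaw": 0.9, "grip": -1}
  ]
}}

```text
time: 12.05
tool_pos: [0.5618, -0.1845, 0.1131]
tool_rot: [3.138, 0.002, 1.712]
contact_force: [-1.0, -0.1, 9.2]
opening: 0.0115
```

```bash
python3 st.py
```

```text
12.05 [ 0.5618 -0.1845  0.1131] [3.1385e+00 1.9000e-03 1.7123e+00] F [-1.  -0.1  9.2] T [ 0.022 -0.01   0.01 ] 0.011453426231204912
yaw target diff, foot 0.06887749016401323 [-4.0000e-04 -1.0000e-03 -8.6900e-02 -1.3033e+00]
```

Call:
{"method": "apply_moves", "body": {
  "plan": [
    {"tx": 0, "ty": 0, "tz": 0, "yaw": 0.08, "grip": -1},
    {"tx": 0, "ty": 0, "tz": 0, "yaw": 0.16, "grip": -1},
    {"tx": 0, "ty": 0, "tz": 0, "yaw": 0.22, "grip": -1},
    {"tx": 0, "ty": 0, "tz": 0, "yaw": 0.26, "grip": -1},
    {"tx": 0, "ty": 0, "tz": 0, "yaw": 0.28, "grip": -1},
    {"tx": 0, "ty": 0, "tz": 0, "yaw": 0.28, "grip": -1},
    {"tx": 0, "ty": 0, "tz": 0, "yaw": 0.28, "grip": -1}
  ]
}}

```text
time: 12.92
tool_pos: [0.5618, -0.1844, 0.1131]
tool_rot: [3.138, 0.001, 1.436]
contact_force: [-0.6, 0.1, 9.3]
opening: 0.0116
```

```bash
python3 st.py
```

```text
12.925 [ 0.5618 -0.1844  0.1131] [3.1380e+00 1.0000e-03 1.4358e+00] F [-0.6  0.1  9.3] T [-0.08  -0.035 -0.017] 0.011626738477384586
yaw target diff, foot 0.06889136571928534 [-7.0000e-04 -9.0000e-04 -8.6900e-02 -1.5797e+00]
```

Turned 1.58 rad. Next I'll ease up so the spring can seat the lugs in the pockets.

Call:
{"method": "apply_moves", "body": {
  "plan": [
    {"tx": 0, "ty": 0, "tz": -0.002, "yaw": 0, "grip": -1},
    {"tx": 0, "ty": 0, "tz": -0.004, "yaw": 0, "grip": -1},
    {"tx": 0, "ty": 0, "tz": -0.006, "yaw": 0, "grip": -1},
    {"tx": 0, "ty": 0, "tz": -0.007, "yaw": 0, "grip": -1},
    {"tx": 0, "ty": 0, "tz": -0.007, "yaw": 0, "grip": -1},
    {"tx": 0, "ty": 0, "tz": -0.007, "yaw": 0, "grip": -1}
  ]
}}

```text
time: 13.68
tool_pos: [0.5617, -0.1844, 0.1192]
tool_rot: [3.139, 0.001, 1.436]
contact_force: [4.5, -0.7, 3.9]
opening: 0.0119
```

```bash
python3 st.py
```

```text
13.675 [ 0.5617 -0.1844  0.1192] [3.1389e+00 7.0000e-04 1.4357e+00] F [ 4.5 -0.7  3.9] T [-0.322 -0.937  0.081] 0.011898928977802424
yaw target diff, foot 0.07500284422834166 [-7.0000e-04 -7.0000e-04 -8.0800e-02 -1.5799e+00]
```

Call:
{"method": "apply_moves", "body": {
  "plan": [
    {"tx": 0, "ty": 0, "tz": -0.001, "yaw": 0, "grip": -1},
    {"tx": 0, "ty": 0, "tz": -0.001, "yaw": 0, "grip": -1},
    {"tx": 0, "ty": 0, "tz": -0.001, "yaw": -0.1, "grip": -1},
    {"tx": 0, "ty": 0, "tz": -0.001, "yaw": -0.1, "grip": -1}
  ]
}}

```text
time: 14.18
tool_pos: [0.5621, -0.184, 0.1193]
tool_rot: [3.139, -0.0, 1.536]
contact_force: [8.6, -0.6, -2.3]
opening: 0.0116
```

```bash
python3 st.py
```

```text
14.175 [ 0.5621 -0.184   0.1193] [ 3.1385e+00 -2.0000e-04  1.5357e+00] F [ 8.6 -0.6 -2.3] T [-0.234 -1.811 -0.302] 0.011649708894880113
yaw target diff, foot 0.07506111767448988 [-1.0000e-03 -1.2000e-03 -8.0700e-02 -1.4799e+00]
```

The lift is blocked at the locked level and back-twisting meets the pocket wall. I'll centre it and relax before opening.

Call:
{"method": "apply_moves", "body": {
  "plan": [
    {"tx": 0, "ty": 0, "tz": 0.001, "yaw": 0.09, "grip": -1},
    {"tx": 0, "ty": 0, "tz": 0.0015, "yaw": 0.09, "grip": -1},
    {"tx": 0, "ty": 0, "tz": 0.0015, "yaw": 0.09, "grip": -1},
    {"tx": 0, "ty": 0, "tz": 0.0015, "yaw": 0.09, "grip": -1}
  ]
}}

```text
time: 14.68
tool_pos: [0.5611, -0.1839, 0.1187]
tool_rot: [3.141, 0.0, 1.446]
contact_force: [3.0, 0.3, 5.8]
opening: 0.0114
```

```bash
python3 st.py
```

```text
14.675 [ 0.5611 -0.1839  0.1187] [3.1405 0.     1.4457] F [3.  0.3 5.8] T [-0.057 -0.695 -0.045] 0.011428201976364733
yaw target diff, foot 0.07447404891585103 [-1.1000e-03 -0.0000e+00 -8.1300e-02 -1.5699e+00]
```

Now I'll open and retreat upward.

Call:
{"method": "apply_moves", "body": {
  "plan": [
    {"tx": 0, "ty": 0, "tz": 0, "yaw": 0, "grip": -0.6},
    {"tx": 0, "ty": 0, "tz": 0, "yaw": 0, "grip": -0.3},
    {"tx": 0, "ty": 0, "tz": 0, "yaw": 0, "grip": -0.1},
    {"tx": 0, "ty": 0, "tz": 0, "yaw": 0, "grip": -0.1},
    {"tx": 0, "ty": 0, "tz": -0.02, "yaw": 0, "grip": -0.1},
    {"tx": 0, "ty": 0, "tz": -0.05, "yaw": 0, "grip": -0.1},
    {"tx": 0, "ty": 0, "tz": -0.08, "yaw": 0, "grip": -0.1},
    {"tx": 0, "ty": 0, "tz": -0.08, "yaw": 0, "grip": -0.1}
  ]
}}

```text
time: 15.68
tool_pos: [0.5618, -0.1845, 0.2006]
tool_rot: [3.137, 0.002, 1.446]
contact_force: [-0.6, -1.3, -0.6]
opening: 0.0413
```

Call:
{"method": "apply_moves", "body": {
  "plan": [
    {"tx": -0.04, "ty": 0, "tz": 0, "yaw": 0, "grip": -0.1},
    {"tx": -0.075, "ty": 0, "tz": 0, "yaw": 0, "grip": -0.1},
    {"tx": -0.075, "ty": 0, "tz": 0, "yaw": 0, "grip": -0.1},
    {"tx": -0.075, "ty": 0, "tz": 0, "yaw": 0, "grip": -0.1},
    {"tx": -0.075, "ty": 0, "tz": 0, "yaw": 0, "grip": -0.1}
  ]
}}

```text
time: 16.3
tool_pos: [0.5514, -0.2573, 0.1978]
tool_rot: [-3.141, -0.001, 1.447]
contact_force: [0.1, 0.1, 0.1]
opening: 0.0412
```

```bash
python3 st.py; sed -e 's/cx,cy=.608,.171/cx,cy=.5617,-.1852/' -e 's/rect(.074)/rect(.149)/' -e 's/rect(.040)/rect(.115)/' wing.py > wing2.py; python3 wing2.py w9; python3 - <<'E'
from h import *
snap('top','t9')
d=np.load('pics/w9_d.npy');c=dict(np.load('pics/w9_c.npz'));P=cloud(c,d)
r=np.hypot(P[...,0]-.5617,P[...,1]+.1852)
q=P[(r<.028)&(P[...,2]>.141)];print('wing top z',np.median(q[:,2]),np.percentile(q[:,2],[5,95]))
q=P[(r<.028)&(abs(P[...,2]-.115)<.008)];A=np.c_[q[:,:2]-[.5617,-.1852],np.ones(len(q))];print('disc plane slope,z',np.linalg.lstsq(A,q[:,2],rcond=None)[0])
E
```

```text
16.3 [ 0.5514 -0.2573  0.1978] [-3.1409e+00 -5.0000e-04  1.4470e+00] F [0.1 0.1 0.1] T [-0.037 -0.047 -0.022] 0.041207213699992286
yaw target diff, foot 0.1536152370859376 [ 7.2900e-02  5.0000e-04 -2.2000e-03 -1.5686e+00]
16.3 [ 0.55139205 -0.25730661  0.19781524] [-3.14090370e+00 -5.46813602e-04  1.44695349e+00] 0.041207213699992286
[ 0.55147236 -0.25739649  0.19801918]
wing centre [ 0.5600373  -0.18496148] dims [48.95958328 11.73438358]
ang 1.439968843370582
disc 0.5616999999999999 -0.1852 39.99150466918945
wing top z 0.14945315404703513 [0.14751873 0.35553545]
disc plane slope,z [ 0.00112012 -0.00061306  0.11479839]
```

View pics/w9.png

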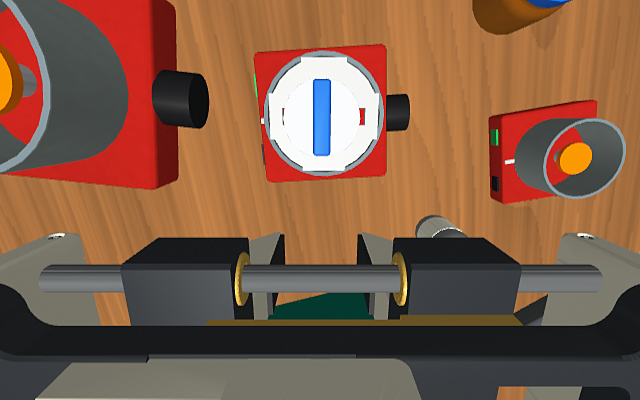

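View pics/t9.png

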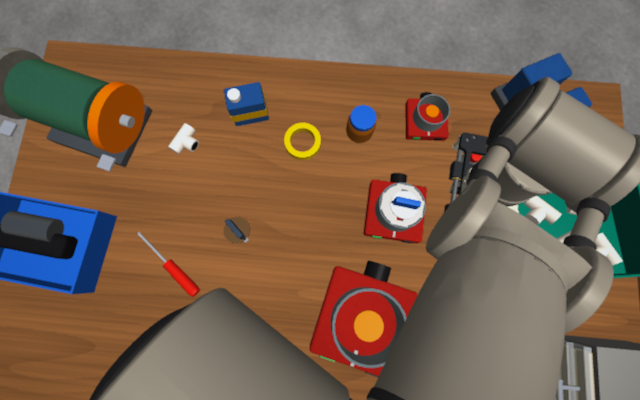

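The wrist view shows the cartridge centred in the collar at about (115, 322), with its wing perpendicular to the empty slots at (115, 283) and (115, 362). The cover is level at z = 0.115 and the wing top is at 0.149, which is the locked height. The wing angle is 1.440, against 1.445 for the pocket centre. The used cartridge and the bystanders in view haven't moved, so I'm handing in.

```bash
python3 -c "
from h import *
print(robot.hand_in())"
```

```text
the job is handed in; nothing more can be done
None
```

The clean cartridge is locked in the middle-sized housing, upright and released, and I've handed the job in at about 16.5 s on the clock. I found the slots by wrist camera at −0.126 rad, gripped the blue wing, and lowered the lugs into the slots without contact. I then pressed to about 31 mm below the rim and turned 1.58 rad clockwise until the spring lifted it to the locked level.

**Before letting go:** the foot stood at 75.0 mm. A further 1 mm pull did not raise it. A 0.1 rad back-twist met about 0.3 N m, and I re-centred it afterwards.

**After retreating:** the cover was level at 115 mm and the wing top at 149 mm, both matching the locked height. The wing angle was 1.440 rad against 1.445 rad expected. The used cartridge and the bystanders in view look unmoved. The arm blocks part of the last top view, so the cup and bottle are not fully confirmed there.

**Checks that failed or disagreed:**
- The first move call was refused because keys were missing, and nothing moved.
- The last automatic cover-circle fit gave 40 mm instead of 30 mm, because the white collar around the cover merged into it. I ignored it and used the depth plane instead.
- In the final view the wing centre measured about 1.7 mm from the housing axis in x. That is within the bore clearance.

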